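Open the combination-locked reference block case, second number by feel

TASK

Open the locked wooden case of reference blocks. Turn the first dial on its lid (the left one) to 4; the second number has been lost, but it lies above where the right dial now stands and below 6, so turn that dial slowly upwards, clockwise, until the sprung latch lets go and the dial comes up solid, and stop there at once: never wrench a dial or pry at the lid, the latch is delicate. Then lift the lid by its handle to about 60 degrees or more and leave it standing open, without disturbing the loupe, the loose reference block or the paste tin beside the case.

Things in the scene. Friction and masses are not known exactly. Their poses are not given: they have to be found in the camera images.
- block_case: wooden case, 150 x 230 mm, 61 mm high closed, fixed to the bench, its lock on the lid. Origin: middle of its underside; x from its front to its hinges at the back, y to its left (seen from the robot), z up. In this frame, lid closed: dial 1 at x -5, y +68 mm; dial 2 at x -5, y -68 mm; handle at x -60, y 0; lid top 60.5 mm up
- dial1 (a joint): angle of the first (left) dial, rad, growing clockwise from above. Numbers 0 to 9 stand clockwise round each dial on the lid, 0.6283 rad apart, 0 at the far side (towards the hinges): number = angle / 0.6283; 4 is 2.513 rad. Starts between 1.6 and 3. Light friction (about 0.1 N m). Its gate admits the latch within about 0.12 rad of 4
- dial2 (a joint): angle of the second (right) dial, same scale and friction; starts at 0.9 to 1.6. The lost number lies anywhere from 2.5 to 5.45 (1.6 to 3.42 rad). Within 0.08 rad of it, dial 1 at 4, the latch's pins spring into both wheels: each dial then has 0.1 to 0.15 rad of play either way, and beyond it a firm stop: the torque climbs by about 2 N m per rad over the friction, and the latch is damaged at 0.4 N m
- dial1_mid (a point): middle of the first dial's knob, on its axis, half-way up: black fluted knob, 38 mm across, 29 mm tall, grippy (foot 43 mm across, 3 mm high, on the lid's plate 64 mm above the bench), with a red pointer line, in a black numbered ring 71 mm across. Nothing as tall stands within 30 mm of either knob; the knobs are 136 mm apart
- dial2_mid (a point): middle of the second dial's knob, on its axis, half-way up: the same knob as the first dial's
- lid_grip (a point): middle of the lid's handle: a round steel bar, 10 mm thick, running along the case's y, with 60 mm of free straight length on two legs, 36 mm above the lid near its front edge
- block_case_lid (a joint): opening angle of the lid, rad: 0 closed, 1.745 the most. It turns about the line through point lid_axis along the case's y; the handle rises from the front and goes back over the case. The hinges are stiff (about 5 N at the handle) and hold the lid at any angle. Free only once the latch has sprung
- lid_axis (a point): middle of the lid's hinge line, at the back of the case, which runs along the case's y; the handle's bar lies 147 mm from it
- latch_hook: the latch's steel hook in front of the lid, in the middle, 22 mm wide; its toe is turned in under a brass keeper on the case's front wall. Origin: its toe, 83 mm before the case's middle (x -83 in the case frame) when locked; it springs 7.5 mm forward to x -90.5 when both numbers are set. It rides on the lid. Not to be strained by more than 18 N
- loupe_mid (a point): middle of a black eye loupe, 35 mm across and 41 mm tall, standing loose to the left of the case
- ref_block_mid (a point): middle of a loose steel reference block, a disc 56 mm across and 16 mm thick, lying in front of the loupe to the left of the case
- grease_tin_mid (a point): middle of a flat tin of lapping paste, 67 mm across and 29 mm high, standing loose to the right in front of the case

How it is judged:
On the way, in this order (a step that is already met when the one before it is completed fails the run):
1. the first dial stands at 4 (within 0.15 rad) (value of joint dial1 between 2.363 and 2.663 rad), for 0.2 s.
2. both numbers are set and the latch has sprung forward, the lid still shut (x of latch_hook in the frame of block_case below -0.0885 m and value of joint block_case_lid below 0.05 rad), for 0.2 s.
At the end, for the whole second after the job is handed in: The lid stands open by 0.9 rad (52 degrees) or more, at rest, and the first dial is still at 4 (within 0.2 rad) (value of joint block_case_lid above 0.9 rad and velocity of joint block_case_lid between -0.05 and 0.05 rad/s and value of joint dial1 between 2.31 and 2.71 rad); the robot touches nothing.
It fails at once if the latch strained by more than 18 N (a dial wrenched against its stop, the locked lid pried at, or the hook pushed) (contact force between latch_hook and anything else above 18 N).
It fails at once if the loupe, the loose reference block or the paste tin moved by more than 15 mm (distance of any of loupe_mid, ref_block_mid, grease_tin_mid from where it was at the start of the episode above 0.015 m).
It also fails if it takes over 72 s, if anything falls off the work surface, if the arm or the gripper's body presses on something with over 40 N, if the wrist force passes 120 N, or if a joint passes its speed limit or range.

ROBOT

A 7-joint arm with a two-finger parallel gripper is mounted at the origin on a cart in front of the work surface, level with it; the furniture and walls round the work are solid. World frame = base frame: x ahead of the robot, y to its left, z up, the work surface at z = 0. Lengths are in m, angles in rad, forces in N, time in s.
With the tool pointing down it reaches from about 0.425 to 0.925 m from the base axis. Payload 6.8 kg.
Tool frame: the origin (TCP) lies midway between the tips of the shut fingers; the grasp point (between the pads) lies 19 mm behind it; z points along the fingers, y is the line along which they close (so a half turn about z gives the same grasp; the last joint's range is limited). The gripper opens to 85 mm and grips with 20 to 120 N. Pads are 22 mm wide; open, the fingers measure 114 mm over their backs; the gripper's body (76 mm by 85 mm) begins 54 mm behind the grasp point. The pads swing forward as they close: fully open they stand 13 mm farther back than shut.
Start: joints at [1.047, 0.477, 0.022, 1.555, -0.011, 1.109, -0.083], TCP at [0.273, -0.617, 0.231] pointing down, gripper open.
Joint ranges: [-2.96, 2.96], [-0.34, 2.1], [-1.41, 1.46], [0.24, 2.44], [-1.37, 4.51], [0.17, 1.92], [-2.96, 2.96]. Speed limits (rad/s): [2.39, 2.39, 3.14, 3.14, 3.14, 3.14, 3.14].

INTERFACE

Orientations are given as a rotation vector (axis times angle).
In Python, from bench import r gives the robot as it stands. The module is installed in compiled form; this text tells all that it offers.
- The arm moves only by the tool apply_moves, never from a script. Its argument "rows" is a list of rows, each a list of 6 numbers: the shift along the tool's x, y, z scaled (see below), then the turn, a rotation vector about the tool's x, y, z scaled (see below). A call has 1 to 5 rows; each row is the pose to reach, as a shift and turn from the pose commanded when the call began, along the tool's axes at that moment; what a row does not reach only later rows make up. The controller multiplies each number of a shift by 0.25 m and each number of a turn by 90 degrees. A row lasts 1/8 s, in which the tool goes at most 62.5 mm and 10.7 degrees, less where a joint would pass 70% of its speed; a pose out of reach is approached as far as the arm can. A call with a number of a shift or a turn outside -1 to 1 is refused whole. A call with a gripper value outside its range is refused whole. "claw" is the opening, from 0 (shut) to 1 (fully open), set as the call begins (left out, the last holds). The fingers move at their own pace and stop on an object; "newtons" is the grip in N (left out, the last holds). Time passes only in rows, so rows that repeat a pose let the fingers close. It gives the time, the measured TCP pose, the force, the opening and the grip force at its end, in the units of the state.
- r.get_obs(): the state, without advancing time (a new reading comes with each control period).
- r.grab_frame(name): name is "scene" or "top" or "wrist"; returns a dict with "pixels" (384x512x3 uint8, red, green, blue), "intrinsics" (3x3 intrinsics, pixels), "eye" and "attitude" of the camera in the world. Camera axes: x right, y up, looking along -z (the intrinsics and any distortion apply to the point x, -y, -z); pixel columns grow to the right and rows downward; lengths in m; the calibration is good to about 2 mm. A picture is of the moment at which its call begins. There is no depth.
- r.hand_in(): hands the job in; it is judged then, once.
Trained networks look in a picture, given as the dict that the camera call returned (one of the last four; its "shot" number tells which), for a name from the list of things; names that differ only in an ending like _2 or _b are one class to them, and where a whole thing is asked for, a point or a joint stands for the part that bears it (a point fixed in the world has none). Each returns a list of dicts, best first, with "conf" (0 to 1); they miss things now and then, are a little off and sometimes report something else, mostly with a low value. They report only what shows in the picture. A call takes as long as a camera call.
- r.search_frame(picture, thing): "rect" ([left, top, width, height] in pixels, round what is visible of it).
- r.outline_of(picture, thing): "pixels" (384x512 bool, what is visible of it) and "rect" ([left, top, width, height] in pixels, round what is visible of it).
- r.landmark_of(picture, thing): "point" ([column, row] in pixels: a listed point, or the origin of a listed thing).
The state is a dict: "clock": time; "joints": joint angles; "qvel": joint speeds; "tau": joint torques, N m; "tcp_pos": TCP position; "orientation": TCP orientation; "contact_force": force on the tool from outside, world axes, zero at the start; "moment": the same for the moment, N m; "grip_width": finger opening in m; "gripper_force": force on a finger pad.
Only numpy, scipy, OpenCV 4.12 (cv2) and the standard library are available. Lean on these libraries where they do the work, as an engineer would, in place of code of your own. Each camera call takes 0.05 s, during which the arm holds its last target. There are 200 camera calls.

## Working session

There is one attempt and no reset: what is moved stays moved. The work goes in short steps, Python scripts to look and compute and a tool call to move; the robot and the scene stay as the last step left them, time stands still between calls to the robot, and variables do not carry over. Pictures are saved under pics/ and viewed, at most 10 in all, crops included, and the job is handed in when it is done.

Besides the shell and the picture viewer there is one more tool, called after "Request:" as name(argument=value, ...) on one line, values as JSON. apply_moves: Moves the arm, as the interface text tells. Its arguments: {"type":"object","properties":{"rows":{"type":"array","items":{"type":"array","items":{"type":"number"}}},"claw":{"type":"number"},"newtons":{"type":"number"}},"required":["rows"]}

```bash
mkdir -p pics; cat > h.py <<'E'
import numpy as np, cv2
from scipy.spatial.transform import Rotation as R
from bench import r
def rot(a):
    a=np.array(a); return a if a.shape==(3,3) else (R.from_rotvec(a).as_matrix() if a.size==3 else R.from_quat(a).as_matrix())
def ray(p,px):
    K=np.array(p['intrinsics']); v=np.linalg.inv(K)@[px[0],px[1],1]
    return np.array(p['eye']),rot(p['attitude'])@np.array([v[0],-v[1],-v[2]])
def atz(p,px,z):
    e,d=ray(p,px); return e+d*(z-e[2])/d[2]
def tri(L):
    A=0;b=0
    for p,px in L:
        e,d=ray(p,px); d=d/np.linalg.norm(d); M=np.eye(3)-np.outer(d,d); A=A+M; b=b+M@e
    return np.linalg.solve(A,b)
def proj(p,X):
    c=rot(p['attitude']).T@(np.array(X)-p['eye']); q=np.array(p['intrinsics'])@[c[0],-c[1],-c[2]]; return q[:2]/q[2]
def save(p,n): cv2.imwrite('pics/'+n+'.png',p['pixels'][:,:,::-1])
E
python3 - <<'E'
from h import *
np.set_printoptions(precision=4,suppress=True)
s=r.grab_frame('scene');t=r.grab_frame('top')
print({k:v for k,v in t.items() if k!='pixels'})
print({k:v for k,v in s.items() if k!='pixels'})
for n,z in [('dial1_mid',.0785),('dial2_mid',.0785),('lid_grip',.0965),('lid_axis',.06),('block_case',0),('latch_hook',.04),('loupe_mid',.02),('ref_block_mid',.008),('grease_tin_mid',.0145)]:
    a=r.landmark_of(s,n);b=r.landmark_of(t,n)
    print(n,a[0] if a else 0,b[0] if b else 0, atz(t,b[0]['point'],z) if b else 0, tri([(s,a[0]['point']),(t,b[0]['point'])]) if a and b else 0)
print(r.get_obs())
cv2.imwrite('pics/a.png',cv2.resize(np.vstack([s['pixels'],t['pixels']])[:,:,::-1],(400,600)))
save(t,'top0')
E
```

```text
{'intrinsics': array([[405.075 ,   0.    , 257.6893],
       [  0.    , 405.075 , 196.5944],
       [  0.    ,   0.    ,   1.    ]]), 'eye': array([ 0.4336, -0.0122,  1.1638]), 'attitude': array([ 0.1253, -0.0987, -1.5767]), 'shot': 2}
{'intrinsics': array([[355.4607,   0.    , 253.118 ],
       [  0.    , 355.4607, 193.5664],
       [  0.    ,   0.    ,   1.    ]]), 'eye': array([-0.0218,  0.4393,  0.5233]), 'attitude': array([ 0.6   , -1.1344, -1.98  ]), 'shot': 1}
dial1_mid {'point': [236.4, 212.2], 'conf': 0.86} {'point': [238.7, 200.0], 'conf': 0.57} [0.5806 0.0571 0.0785] [0.5804 0.0558 0.0688]
dial2_mid {'point': [271.4, 186.3], 'conf': 0.64} {'point': [286.0, 188.6], 'conf': 0.59} [ 0.6105 -0.0713  0.0785] [ 0.6078 -0.0733  0.0827]
lid_grip {'point': [270.9, 195.0], 'conf': 0.61} {'point': [268.1, 209.9], 'conf': 0.59} [ 0.5509 -0.022   0.0965] [ 0.5487 -0.0238  0.1009]
lid_axis {'point': [231.8, 202.7], 'conf': 0.94} {'point': [257.5, 169.1], 'conf': 0.76} [0.6692 0.0058 0.06  ] [0.675  0.0059 0.0317]
block_case {'point': [250.6, 224.2], 'conf': 0.96} {'point': [262.3, 198.0
[... 453 characters left out ...]
 0.008 ] [ 0.6211  0.0803 -0.2032]
grease_tin_mid {'point': [355.2, 202.1], 'conf': 0.55} {'point': [357.5, 237.9], 'conf': 0.6} [ 0.4783 -0.2733  0.0145] [ 0.4804 -0.2704  0.0188]
{'clock': 1.0, 'joints': array([ 1.0469,  0.477 ,  0.0224,  1.5554, -0.0115,  1.1093, -0.0831]), 'qvel': array([ 0.0008,  0.0007, -0.0011,  0.0013, -0.0012, -0.001 , -0.0004]), 'tau': array([  0.0003, -59.6328,   1.6065, -28.1541,   0.0125,   0.0017,
         0.    ]), 'tcp_pos': array([ 0.2727, -0.6175,  0.2313]), 'orientation': array([3.0739, 0.6484, 0.0001]), 'contact_force': array([-0.1268,  0.16  , -0.4902]), 'moment': array([ 0.0441, -0.0512, -0.039 ]), 'gripper_force': 0.0, 'grip_width': 0.0856483146993018}
```

View pics/top0.png

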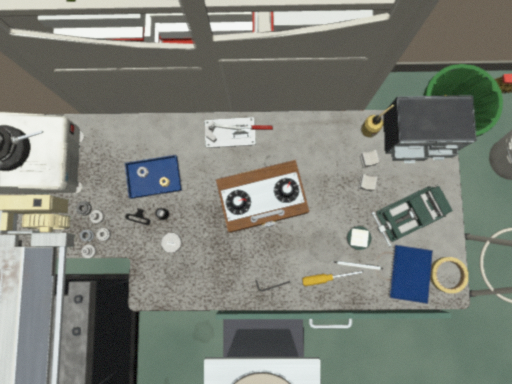

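The top view shows the case at about (262,197), turned about 13°. Dial 1 is at (238,200), dial 2 at (286,189), and the tin at about (357,238). I'll move the wrist camera over the case next.

```bash
cat >> h.py <<'E'
def go(X,yaw=None):
    """rows numbers for TCP target X (world), tool down, tool-x yaw in deg"""
    o=r.get_obs(); T=rot(o['orientation']); d=T.T@(np.array(X)-o['tcp_pos'])/0.25
    Y=np.degrees(np.arctan2(T[1,0],T[0,0])); 
    if yaw is None: yaw=Y
    c,s=np.cos(np.radians(yaw)),np.sin(np.radians(yaw))
    W=np.array([[c,s,0],[s,-c,0],[0,0,-1]])
    w=R.from_matrix(T.T@W).as_rotvec()/(np.pi/2)
    print('shift',d.round(4),'turn',w.round(4),'yaw now',Y.round(2))
E
python3 -c "
from h import *
go([0.50,-0.01,0.33],23.8); go([0.5,-.01,.33],90)
p=r.grab_frame('wrist'); print(p['eye'],rot(p['attitude']),p['intrinsics'])"
```

```text
shift [ 1.8133 -1.8557 -0.3948] turn [ 0.0001 -0.      0.0003] yaw now 23.82
shift [ 1.8133 -1.8557 -0.3948] turn [ 1.000e-04  0.000e+00 -7.353e-01] yaw now 23.82
[ 0.34148184 -0.58717338  0.37253043] [[ 4.03484359e-01  8.74636817e-01  2.68720692e-01]
 [-9.14986386e-01  3.85862573e-01  1.17940613e-01]
 [-5.34055250e-04 -2.93462968e-01  9.55970293e-01]] [[279.28769493   0.         260.77108004]
 [  0.         279.28769493 191.75243941]
 [  0.           0.           1.        ]]
```

Request:
apply_moves(rows=[[0.15,-0.15,-0.3,0,0,0],[0.3,-0.3,-0.4,0,0,0],[0.5,-0.5,-0.4,0,0,0],[0.7,-0.7,-0.4,0,0,0],[0.85,-0.85,-0.4,0,0,0]], claw=0.72)

```text
clock: 1.68
tcp_pos: [0.3723, -0.3601, 0.3315]
orientation: [3.073, 0.648, 0.001]
contact_force: [1.7, 0.1, 0.2]
grip_width: 0.0616
gripper_force: 0.0
```

Request:
apply_moves(rows=[[0.15,-0.15,0,0,0,0],[0.35,-0.35,0,0,0,0],[0.5,-0.5,0,0,0,0],[0.7,-0.7,0,0,0,0],[0.85,-0.85,0,0,0,0]])

```text
clock: 2.3
tcp_pos: [0.4807, -0.0798, 0.3313]
orientation: [3.073, 0.648, 0.001]
contact_force: [0.8, -0.8, 0.6]
grip_width: 0.0618
gripper_force: 0.0
```

```bash
python3 -c "
from h import *
go([0.50,-0.01,0.33],23.8); print(r.get_obs()['joints'],r.get_obs()['tcp_pos'])"
```

```text
shift [ 0.1834 -0.2244  0.0051] turn [ 0.0005 -0.0005  0.0001] yaw now 23.81
[ 0.38265269  0.09963553 -0.37168035  1.83881605  0.03906342  1.20909587
 -1.15640661] [ 0.48068926 -0.07984355  0.33129471]
```

Request:
apply_moves(rows=[[0.1,-0.12,0,0,0,0],[0.18,-0.22,0,0,0,0],[0.18,-0.22,0,0,0,0]])

```text
clock: 2.68
tcp_pos: [0.4995, -0.0102, 0.3311]
orientation: [-3.071, -0.656, -0.001]
contact_force: [-0.3, -0.8, 0.3]
grip_width: 0.0617
gripper_force: 0.0
```

```bash
python3 - <<'E'
from h import *
np.set_printoptions(precision=4,suppress=True)
w=r.grab_frame('wrist')
for n,z in [('dial1_mid',.0785),('dial2_mid',.0785),('lid_grip',.0965),('lid_axis',.06),('latch_hook',.04),('loupe_mid',.02),('ref_block_mid',.008)]:
    b=r.landmark_of(w,n); print(n,[(x['point'],x['conf'],atz(w,x['point'],z)) for x in b[:1]])
cv2.imwrite('pics/w1.png',cv2.resize(w['pixels'][:,:,::-1],(800,600),interpolation=cv2.INTER_CUBIC))
E
```

```text
dial1_mid []
dial2_mid [([336.3, 105.6], 0.64, array([ 0.6103, -0.0718,  0.0785]))]
lid_grip [([276.7, 138.6], 0.9, array([ 0.5391, -0.0154,  0.0965]))]
lid_axis [([297.4, 35.3], 0.55, array([0.6693, 0.0132, 0.06  ]))]
latch_hook [([274.2, 146.4], 0.54, array([ 0.5224, -0.0223,  0.04  ]))]
loupe_mid [([94.6, 43.2], 0.92, array([0.5493, 0.2778, 0.02  ]))]
ref_block_mid [([99.5, 101.4], 0.97, array([0.4704, 0.2569, 0.008 ]))]
```

View pics/w1.png

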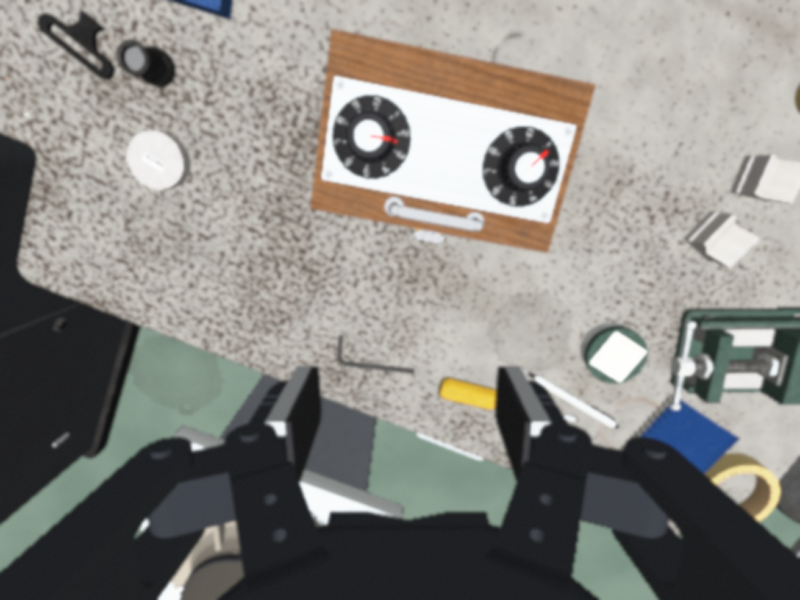

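The view shows dial 1's white cap at about (368,135) with its red line pointing right, and dial 2's cap at (530,167) pointing up-right. I'll measure the red pointers next.

```bash
cat >> h.py <<'E'
def dials(w,C,z=.093,rad=.045):
    """for each approx centre: red pixels -> world at z; white cap centroid; angle cw from case x axis"""
    im=w['pixels'].astype(int); out=[]
    for c in C:
        u,v=proj(w,[*c[:2],z]); S=abs(proj(w,[c[0]+.035,c[1],z])-[u,v]).max()
        yy,xx=np.mgrid[:384,:512]; m=np.hypot(xx-u,yy-v)<S
        red=m&(im[...,0]>130)&(im[...,1]<im[...,0]*.62)&(im[...,2]<im[...,0]*.62)
        P=np.array([atz(w,(x,y),z)[:2] for y,x in zip(*np.nonzero(red))])
        out.append(P)
    return out
E
python3 - <<'E'
from h import *
np.set_printoptions(precision=4,suppress=True)
w=r.grab_frame('wrist')
for px in [(368,135),(530,167)]: print('cap',atz(w,np.array(px)*.64,.093))
d1=atz(w,np.array([368,135])*.64,.093);d2=atz(w,np.array([530,167])*.64,.093)
print(np.linalg.norm(d1-d2), 'case yaw',np.degrees(np.arctan2(-(d1-d2)[0],(d1-d2)[1])))
for P,c in zip(dials(w,[d1,d2]),[d1,d2]):
    print(len(P),P.min(0),P.max(0),P.mean(0)); v=P-c[:2]; o=np.argsort(-np.hypot(*v.T)); t=v[o[:max(3,len(o)//3)]].mean(0); n=v[o[-max(3,len(o)//3):]].mean(0)
    print('far',t,np.degrees(np.arctan2(t[1],t[0])),'line',np.degrees(np.arctan2(*(t-n)[::-1])),np.hypot(*v.T).min(),np.hypot(*v.T).max())
l=atz(w,np.array([435,217])*.64,.0965);print('grip',l)
u=(w['pixels'][40:140,190:370]);cv2.imwrite('pics/w2.png',cv2.resize(u[:,:,::-1],None,fx=4.4,fy=4.4,interpolation=cv2.INTER_CUBIC))
E
```

```text
cap [0.5768 0.0553 0.093 ]
cap [ 0.6078 -0.0774  0.093 ]
0.13628497186164057 case yaw 13.16524680863667
29 [0.5789 0.0372] [0.5832 0.0491] [0.5813 0.0435]
far [ 0.0052 -0.0158] -71.96964410499012 line -79.06241698441562 0.0070000809912182955 0.01865313194870721
20 [ 0.6195 -0.0802] [ 0.6258 -0.0749] [ 0.6226 -0.0777]
far [ 0.0169 -0.0012] -4.126180120399911 line -14.298874691689514 0.011640883518054852 0.018034450529111068
grip [ 0.539  -0.022   0.0965]
```

View pics/w2.png

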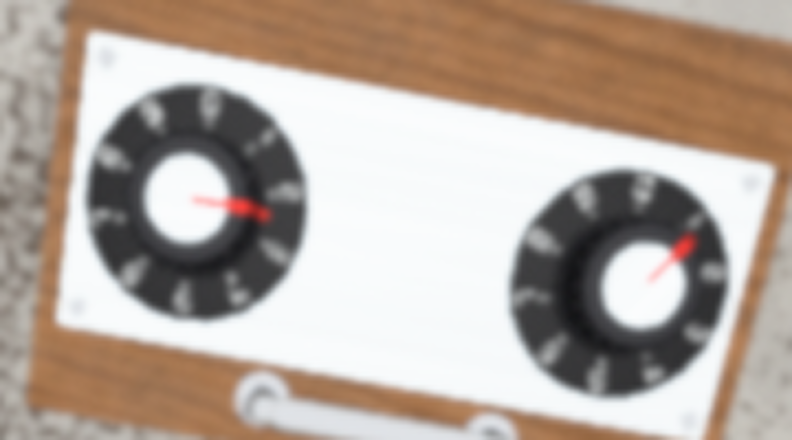

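Both pointers read clearly: dial 1 is between 2 and 3, and dial 2 is between 1 and 2. I'll take a closer look over dial 1.

```bash
python3 -c "
from h import *
go([0.522,0.031,0.16],23.8)"
```

```text
shift [ 0.1562 -0.1275  0.6835] turn [ 0.0001  0.     -0.0005] yaw now 23.75
```

Request:
apply_moves(rows=[[0.05,-0.05,0.2,0,0,0],[0.1,-0.1,0.4,0,0,0],[0.156,-0.127,0.6,0,0,0],[0.156,-0.127,0.68,0,0,0],[0.156,-0.127,0.68,0,0,0]])

```text
clock: 3.75
tcp_pos: [0.5209, 0.0312, 0.1593]
orientation: [-3.073, -0.648, 0.006]
contact_force: [-0.6, 0.1, 0.7]
grip_width: 0.0619
gripper_force: 0.0
```

```bash
python3 - <<'E'
from h import *
np.set_printoptions(precision=4,suppress=True)
w=r.grab_frame('wrist'); print(r.get_obs()['tcp_pos'])
b=r.landmark_of(w,'dial1_mid'); print(b and (b[0],atz(w,b[0]['point'],.0785)))
c=np.array([.577,.0555,.093])
u,v=proj(w,c).astype(int); print(u,v)
im=w['pixels'].astype(int)
yy,xx=np.mgrid[:384,:512]; near=np.hypot(xx-u,yy-v)<40
wh=(near&(im.min(2)>170)).astype(np.uint8)
n,lab,st,ce=cv2.connectedComponentsWithStats(wh)
for i in range(1,n):
    if st[i,4]>60: print('white',st[i],ce[i],atz(w,ce[i],.093))
red=near&(im[...,0]>110)&(im[...,1]<im[...,0]*.62)&(im[...,2]<im[...,0]*.62)
ys,xs=np.nonzero(red); P=np.array([atz(w,(x,y),.093)[:2] for x,y in zip(xs,ys)])
print(len(P),P.min(0),P.max(0))
go([.577,.0555,.068],23.8)
x0,y0=max(0,u-70),max(0,v-60);cv2.imwrite('pics/w3.png',cv2.resize(w['pixels'][y0:y0+120,x0:x0+140,::-1],None,fx=5,fy=5,interpolation=cv2.INTER_CUBIC)); print(x0,y0)
E
```

```text
[0.5219 0.0313 0.1608]
({'point': [253.5, 121.2], 'conf': 0.69}, array([0.5769, 0.0623, 0.0785]))
261 126
white [240 107  32  33 789] [255.417  123.1572] [0.577  0.0604 0.093 ]
white [242 114  59  52 288] [281.6667 150.8576] [0.5665 0.0346 0.093 ]
93 [0.5772 0.0404] [0.5848 0.0578]
shift [ 0.2377 -0.0007  0.3749] turn [ 0.0002 -0.0006 -0.0001] yaw now 23.79
191 66
```

View pics/w3.png

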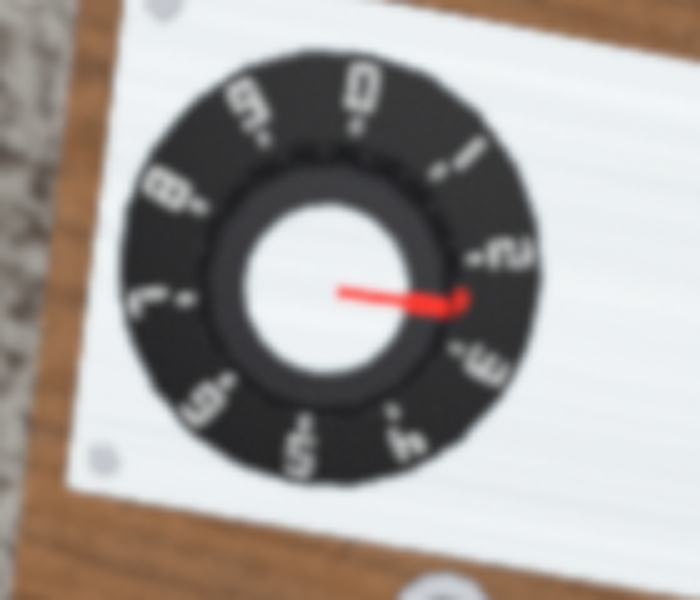

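```bash
python3 - <<'E'
from h import *
np.set_printoptions(precision=4,suppress=True)
w=r.grab_frame('wrist')
f=lambda x,y,z: atz(w,(191+x/5,66+y/5),z)[:2]
a=lambda v: np.degrees(np.arctan2(v[1],v[0]))
ring=f(333,268,.0645); print('ring',ring, 'cap',f(327,289,.093))
print('0-5 az',a(f(357,128,.0645)-f(304,420,.0645)),'2-7',a(f(472,258,.0645)-f(187,299,.0645)))
for n,p in {'2':(472,258),'3':(455,348),'0':(357,128)}.items(): print(n,a(f(*p,.0645)-ring))
print('foot',a(f(462,300,.067)-f(333,268,.067)),'cap line',a(f(440,308,.093)-f(337,292,.093)), a(f(440,308,.093)-f(327,289,.093)))
t=r.grab_frame('top'); b=[r.landmark_of(t,n)[0]['point'] for n in('dial1_mid','dial2_mid')]; print(b)
E
```

```text
ring [0.5806 0.0599] cap [0.5788 0.0597]
0-5 az 12.956733868737 2-7 -58.285434713302834
2 -62.24745303810712
3 -98.72624569914957
0 13.549094387109113
foot -79.76328031380152 cap line -74.84068634012839 -75.53581224639721Traceback (most recent call last):
  File "<stdin>", line 10, in <module>
IndexError: list index out of range
```

```bash
python3 -c "
from h import *
go([0.579,0.059,0.068],23.8)"
```

```text
shift [ 0.2489 -0.0109  0.3777] turn [ 0.0007 -0.0015 -0.0001] yaw now 23.79
```

Request:
apply_moves(rows=[[0.18,-0.011,0,0,0,0],[0.249,-0.011,0.1,0,0,0],[0.249,-0.011,0.25,0,0,0],[0.249,-0.011,0.35,0,0,0],[0.249,-0.011,0.37,0,0,0]])

```text
clock: 4.62
tcp_pos: [0.5773, 0.0589, 0.0677]
orientation: [3.074, 0.648, -0.003]
contact_force: [0.8, -0.1, -0.4]
grip_width: 0.0616
gripper_force: 0.0
```

Request:
apply_moves(rows=[[0,0,0,0,0,0],[0,0,0,0,0,0],[0,0,0,0,0,0]], claw=0.2, newtons=25)

```text
clock: 5.0
tcp_pos: [0.5783, 0.0605, 0.0701]
orientation: [-3.073, -0.649, -0.003]
contact_force: [-3.8, 2.8, 7.7]
grip_width: 0.0371
gripper_force: 25.6
```

```bash
python3 -c "
from h import *
o=r.get_obs();print(o['tcp_pos'],o['contact_force'],o['moment'],o['grip_width'],o['gripper_force'],rot(o['orientation'])[:,1])"
```

```text
[0.57832398 0.06046055 0.07005414] [-3.75433115  2.77599179  7.67962725] [ 0.64628661  0.8916158  -0.02550189] 0.03709415146682715 25.6312957406044 [ 4.04416436e-01 -9.14574880e-01 -3.66718350e-04]
```

Request:
apply_moves(rows=[[0,0,-0.012,0,0,0.1],[0,0,-0.012,0,0,0.2],[0,0,-0.012,0,0,0.3],[0,0,-0.012,0,0,0.4],[0,0,-0.012,0,0,0.5]])

```text
clock: 5.62
tcp_pos: [0.5786, 0.0593, 0.0711]
orientation: [-3.086, 0.584, -0.002]
contact_force: [4.5, 2.5, -10.9]
grip_width: 0.0372
gripper_force: 30.0
```

Request:
apply_moves(rows=[[0,0,0,0,0,0.073],[0,0,0,0,0,0.073],[0,0,0,0,0,0.073]])

```text
clock: 6.0
tcp_pos: [0.5784, 0.0591, 0.0711]
orientation: [-3.05, 0.75, -0.002]
contact_force: [4.8, 1.7, -12.8]
grip_width: 0.0366
gripper_force: 29.9
```

```bash
python3 - <<'E'
from h import *
o=r.get_obs();print(o['tcp_pos'],o['contact_force'],o['moment'],o['grip_width'],o['joints'][6]);go(o['tcp_pos'])
w=r.grab_frame('wrist'); u,v=proj(w,[.579,.06,.09]).astype(int);print(u,v)
cv2.imwrite('pics/w4.png',cv2.resize(w['pixels'][:,:,::-1],(640,480)))
E
```

```text
[0.57843609 0.05910579 0.07111886] [  4.82520132   1.74913907 -12.80730543] [ 0.12285295 -0.98691451 -0.05317425] 0.036629633311660935 -2.372604428313589
shift [0. 0. 0.] turn [-0.0004 -0.0006  0.    ] yaw now -27.61
259 263
```

View pics/w4.png

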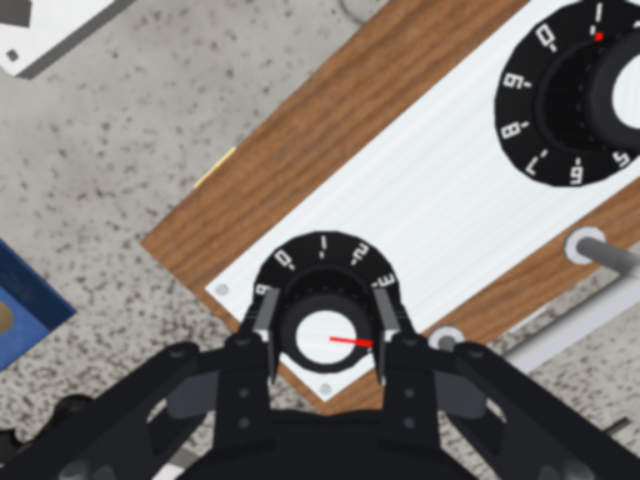

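Request:
apply_moves(rows=[[0,0,0,0,0,0],[0,0,0,0,0,0]], claw=0.72)

```text
clock: 6.3
tcp_pos: [0.5783, 0.0591, 0.0722]
orientation: [-3.05, 0.752, -0.001]
contact_force: [0.3, 0.3, 0.4]
grip_width: 0.0613
gripper_force: 0.0
```

Request:
apply_moves(rows=[[0,0,-0.2,0,0,0],[-0.1,0,-0.35,0,0,0],[-0.24,0,-0.36,0,0,0],[-0.24,0,-0.36,0,0,0]])

```text
clock: 6.8
tcp_pos: [0.5233, 0.0886, 0.1627]
orientation: [-3.051, 0.748, -0.001]
contact_force: [0.5, -0.1, -0.2]
grip_width: 0.0619
gripper_force: 0.0
```

```bash
python3 - <<'E'
from h import *
w=r.grab_frame('wrist'); u,v=proj(w,[.579,.06,.09]).astype(int)
x0,y0=max(0,u-70),max(0,v-60);cv2.imwrite('pics/w5.png',cv2.resize(w['pixels'][y0:y0+120,x0:x0+140,::-1],None,fx=5,fy=5,interpolation=cv2.INTER_CUBIC)); print(x0,y0)
o=r.get_obs();print(o['tcp_pos'],o['contact_force'],o['moment'])
for n in('dial1_mid','dial2_mid'):
  b=r.landmark_of(w,n); print(b and (b[0],atz(w,b[0]['point'],.0785)))
E
```

```text
190 63
[0.5244489  0.08752833 0.16231442] [ 0.15566732 -0.1476669   0.58016394] [-0.01921461  0.02608306 -0.03996113]
({'point': [261.9, 127.9], 'conf': 0.61}, array([0.57494601, 0.06100177, 0.0785    ]))
[]
```

View pics/w5.png

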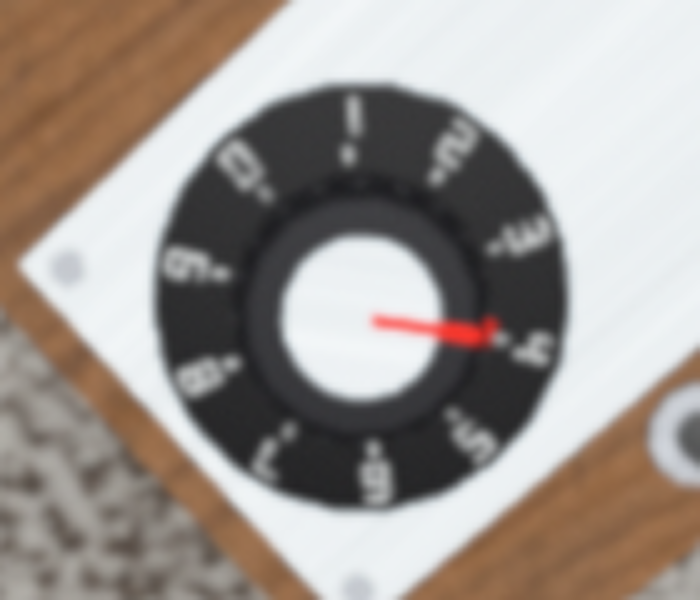

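Ring centre is at (361,297), tick 4 at (500,340) and the pointer foot at (490,332), so dial 1 stands at 4. Next is dial 2.

```bash
python3 -c "
from h import *
go([0.609,-0.073,0.16],21.9)"
```

```text
shift [0.5931 0.4092 0.0072] turn [ 2.000e-04 -6.000e-04 -5.518e-01] yaw now -27.76
```

Request:
apply_moves(rows=[[0.12,0.08,0,0,0,-0.11],[0.24,0.16,0,0,0,-0.22],[0.36,0.25,0,0,0,-0.33],[0.48,0.33,0,0,0,-0.44],[0.593,0.409,0,0,0,-0.55]])

```text
clock: 7.58
tcp_pos: [0.6093, -0.0747, 0.1608]
orientation: [3.084, 0.599, -0.001]
contact_force: [-0.0, -0.4, 0.2]
grip_width: 0.0613
gripper_force: 0.0
```

Request:
apply_moves(rows=[[0,0,0,0,0,-0.11],[0,0,0,0,0,-0.22],[0,0,0,0,0,-0.33],[0,0,0,0,0,-0.44],[0,0,0,0,0,-0.55]])

```text
clock: 8.2
tcp_pos: [0.6088, -0.0736, 0.1607]
orientation: [-2.549, -1.835, 0.001]
contact_force: [-0.5, 0.2, 0.2]
grip_width: 0.0615
gripper_force: 0.0
```

Request:
apply_moves(rows=[[0,0,0,0,0,-0.11],[0,0,0,0,0,-0.22],[0,0,0,0,0,-0.33],[0,0,0,0,0,-0.44],[0,0,0,0,0,-0.5]])

```text
clock: 8.82
tcp_pos: [0.6087, -0.0737, 0.1607]
orientation: [-1.656, -2.669, 0.0]
contact_force: [0.0, -0.6, -0.5]
grip_width: 0.0616
gripper_force: 0.0
```

```bash
python3 -c "
from h import *
go([0.609,-0.073,0.072]); print(r.get_obs()['joints'])"
```

```text
shift [0.0019 0.0024 0.3547] turn [-0.0003 -0.0004  0.    ] yaw now 116.38
[ 0.51774577  0.539023   -0.67865265  1.73962483  0.39161151  1.00317165
  0.15402395]
```

Request:
apply_moves(rows=[[0.002,0.002,0.1,0,0,0],[0.002,0.002,0.25,0,0,0],[0.002,0.002,0.345,0,0,0],[0.002,0.002,0.345,0,0,0]])

```text
clock: 9.32
tcp_pos: [0.6073, -0.0728, 0.0727]
orientation: [-1.659, -2.663, 0.003]
contact_force: [-0.4, -0.3, 0.7]
grip_width: 0.0616
gripper_force: 0.0
```

Request:
apply_moves(rows=[[0,0,0,0,0,0],[0,0,0,0,0,0],[0,0,0,0,0,0]], claw=0.2, newtons=25)

```text
clock: 9.7
tcp_pos: [0.6087, -0.0724, 0.0764]
orientation: [1.659, 2.666, -0.001]
contact_force: [-3.9, -1.9, 5.6]
grip_width: 0.0367
gripper_force: 25.3
```

```bash
cat > s.py <<'E'
from h import *
np.set_printoptions(precision=3,suppress=True)
o=r.get_obs();T=rot(o['orientation']);print(round(o['clock'],2),o['tcp_pos'],'F',o['contact_force'],'M',o['moment'],'w',o['grip_width'],'yaw',np.degrees(np.arctan2(T[1,0],T[0,0])),'j7',o['joints'][6],'tau',o['tau'])
E
python3 s.py
```

```text
9.7 [ 0.609 -0.072  0.076] F [-3.868 -1.903  5.573] M [-0.373  0.902  0.017] w 0.0367465494254677 yaw 116.21570558343566 j7 0.08046211349823992 tau [ -1.354 -54.918  -9.843 -21.69   -0.013  -1.464   0.016]
```

Request:
apply_moves(rows=[[0,0,0,0,0,0.07],[0,0,0,0,0,0.14],[0,0,0,0,0,0.21],[0,0,0,0,0,0.27],[0,0,0,0,0,0.27]])

```text
clock: 10.32
tcp_pos: [0.6087, -0.0725, 0.0764]
orientation: [2.184, 2.256, -0.001]
contact_force: [-4.4, -2.5, 5.5]
grip_width: 0.0367
gripper_force: 25.4
```

```bash
python3 s.py
```

```text
10.32 [ 0.609 -0.072  0.076] F [-4.378 -2.512  5.465] M [-0.401  0.885 -0.104] w 0.03673050578805095 yaw 91.854120737086 j7 -0.28435388553527874 tau [ -1.669 -55.388  -8.147 -21.969  -0.093  -1.484  -0.249]
```

Request:
apply_moves(rows=[[0,0,0,0,0,0.035],[0,0,0,0,0,0.07],[0,0,0,0,0,0.07]])

```text
clock: 10.7
tcp_pos: [0.6087, -0.0724, 0.0764]
orientation: [2.305, 2.133, -0.001]
contact_force: [-4.8, -1.1, 6.2]
grip_width: 0.0367
gripper_force: 25.4
```

```bash
python3 s.py
```

```text
10.7 [ 0.609 -0.072  0.076] F [-4.825 -1.15   6.171] M [-0.402  0.888 -0.076] w 0.036733164118545214 yaw 85.57484331866601 j7 -0.3779413844052854 tau [ -1.616 -55.274  -7.742 -22.043  -0.04   -1.48   -0.066]
```

Request:
apply_moves(rows=[[0,0,0,0,0,0.035],[0,0,0,0,0,0.07],[0,0,0,0,0,0.07]])

```text
clock: 11.08
tcp_pos: [0.6087, -0.0725, 0.0764]
orientation: [2.418, 2.003, -0.001]
contact_force: [-3.3, -2.2, 6.7]
grip_width: 0.0372
gripper_force: 25.4
```

```bash
python3 s.py
```

```text
11.07 [ 0.609 -0.072  0.076] F [-3.343 -2.159  6.742] M [-0.372  0.966 -0.098] w 0.03715905823212611 yaw 79.27848820908396 j7 -0.4717445339147445 tau [ -1.598 -55.341  -7.299 -22.108  -0.088  -1.483  -0.106]
```

Request:
apply_moves(rows=[[0,0,0,0,0,0.035],[0,0,0,0,0,0.07],[0,0,0,0,0,0.07]])

```text
clock: 11.45
tcp_pos: [0.6087, -0.0725, 0.0764]
orientation: [2.525, 1.867, -0.001]
contact_force: [-3.9, -2.7, 5.9]
grip_width: 0.037
gripper_force: 25.4
```

```bash
python3 s.py
```

```text
11.45 [ 0.609 -0.072  0.076] F [-3.927 -2.743  5.87 ] M [-0.419  1.015 -0.11 ] w 0.03698357434285272 yaw 72.98143011715442 j7 -0.5654149065235322 tau [ -1.606 -55.36   -6.864 -22.17   -0.102  -1.488  -0.105]
```

Request:
apply_moves(rows=[[0,0,0,0,0,0.035],[0,0,0,0,0,0.07],[0,0,0,0,0,0.07]])

```text
clock: 11.82
tcp_pos: [0.6086, -0.0725, 0.0764]
orientation: [2.623, 1.726, -0.001]
contact_force: [-3.6, -2.6, 6.3]
grip_width: 0.0371
gripper_force: 25.4
```

```bash
python3 s.py
```

```text
11.82 [ 0.609 -0.072  0.076] F [-3.626 -2.631  6.258] M [-0.401  1.014  0.092] w 0.037113545937767375 yaw 66.70734591601153 j7 -0.6587198778517682 tau [ -1.527 -55.371  -6.364 -22.254  -0.232  -1.53   -0.268]
```

```bash
python3 - <<'E'
from h import *
w=r.grab_frame('scene'); b=r.landmark_of(w,'latch_hook'); print(b and (b[0]['point'],b[0]['conf'],atz(w,b[0]['point'],.04)))
o=r.get_obs(); print(o['moment'],o['tau'][6],o['contact_force'])
w=r.grab_frame('wrist'); b=r.landmark_of(w,'latch_hook'); print(b and (b[0]['point'],b[0]['conf'],atz(w,b[0]['point'],.04)))
o=r.get_obs(); print(o['moment'],o['tau'][6])
E
```

```text
([229.5, 204.5], 0.65, array([0.6589891 , 0.02270692, 0.04      ]))
[-0.37053763  0.99653061  0.03720312] -0.09301504818722606 [-4.93447895 -2.0267455   5.75638018]
([114.7, 208.5], 0.54, array([ 0.52133831, -0.02536086,  0.04      ]))
[-0.42323912  0.98919191  0.06486175] -0.08484865073114634
```

Request:
apply_moves(rows=[[0,0,0,0,0,0.025],[0,0,0,0,0,0.05],[0,0,0,0,0,0.05]])

```text
clock: 12.4
tcp_pos: [0.6086, -0.0724, 0.0764]
orientation: [2.688, 1.623, -0.001]
contact_force: [-3.4, -2.1, 5.6]
grip_width: 0.0368
gripper_force: 25.4
```

```bash
python3 s.py
```

```text
12.4 [ 0.609 -0.072  0.076] F [-3.425 -2.068  5.613] M [-0.422  1.063  0.201] w 0.036809466073448024 yaw 62.245087439900594 j7 -0.7250987572176762 tau [ -1.431 -55.355  -6.009 -22.312  -0.322  -1.562  -0.348]
```

```bash
python3 - <<'E'
from h import *
w=r.grab_frame('wrist'); b=r.landmark_of(w,'latch_hook'); print(b and (b[0]['point'],b[0]['conf'],atz(w,b[0]['point'],.04)))
o=r.get_obs(); print(o['moment'],o['tau'][6])
for x in(-.083,-.0905):
  for z in (.03,.05): print(x,z,proj(w,[.5987+x*.974,-.0054+x*.225,z]))
u,v=proj(w,[.5178,-.0241,.05]).astype(int);x0,y0=max(0,u-50),max(0,v-45)
cv2.imwrite('pics/w6.png',cv2.resize(w['pixels'][y0:y0+90,x0:x0+120,::-1],None,fx=6,fy=6,interpolation=cv2.INTER_CUBIC)); print(x0,y0)
E
```

```text
([80.8, 238.6], 0.46, array([ 0.49070689, -0.02584867,  0.04      ]))
[-0.34121716  1.05718254  0.15250309] -0.22735733538866043
-0.083 0.03 [117.81182554 214.37895693]
-0.083 0.05 [102.82394148 225.78447058]
-0.0905 0.03 [111.00121395 220.67274147]
-0.0905 0.05 [ 95.42128024 232.64453227]
52 180
```

View pics/w6.png

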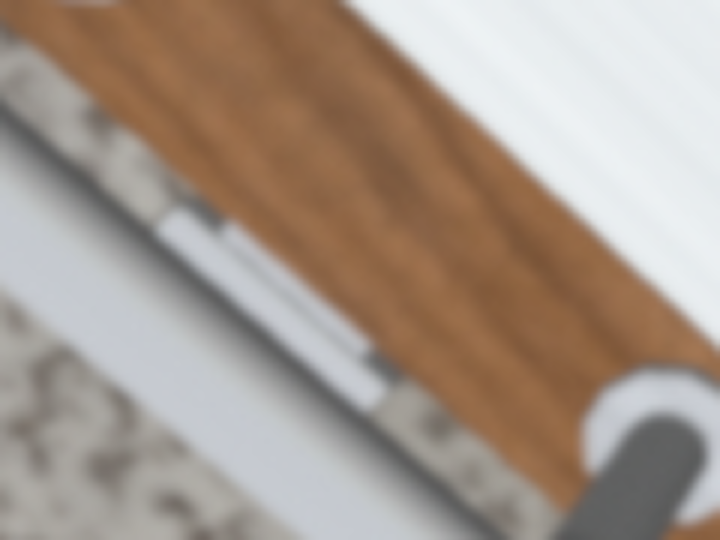

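Torque has risen (about 0.25 N m change), and the crop shows the hook at about (275,310) standing off the lid edge with a gap. That means the latch has sprung. I'll ease back slightly, release and rise.

Request:
apply_moves(rows=[[0,0,0,0,0,-0.025],[0,0,0,0,0,-0.05],[0,0,0,0,0,-0.05]])

```text
clock: 12.88
tcp_pos: [0.6086, -0.0725, 0.0764]
orientation: [2.622, 1.728, -0.001]
contact_force: [-3.9, -1.5, 7.2]
grip_width: 0.037
gripper_force: 25.4
```

```bash
python3 s.py
```

```text
12.88 [ 0.609 -0.072  0.076] F [-3.853 -1.51   7.248] M [-0.344  0.949  0.208] w 0.037012124118686075 yaw 66.77689228990276 j7 -0.6577210228508785 tau [ -1.217 -55.207  -6.325 -22.289  -0.29   -1.536  -0.111]
```

Request:
apply_moves(rows=[[0,0,0,0,0,0],[0,0,0,0,0,0]], claw=0.72)

```text
clock: 13.12
tcp_pos: [0.6093, -0.0714, 0.0756]
orientation: [2.623, 1.728, 0.002]
contact_force: [-0.5, -0.3, -0.5]
grip_width: 0.0613
gripper_force: 0.0
```

Request:
apply_moves(rows=[[0,0,-0.2,0,0,0],[0,0,-0.4,0,0,0],[0,0,-0.4,0,0,0]])

```text
clock: 13.5
tcp_pos: [0.6119, -0.0712, 0.1799]
orientation: [2.619, 1.725, 0.012]
contact_force: [-0.4, 0.5, 0.9]
grip_width: 0.0613
gripper_force: 0.0
```

```bash
python3 - <<'E'
from h import *
w=r.grab_frame('wrist'); o=r.get_obs(); print(o['joints'],o['tcp_pos'])
for n,z in [('dial1_mid',.0785),('lid_grip',.0965),('latch_hook',.05)]:
  b=r.landmark_of(w,n); print(n,b and (b[0]['point'],b[0]['conf'],atz(w,b[0]['point'],z)))
cv2.imwrite('pics/w7.png',cv2.resize(w['pixels'][:,:,::-1],(800,600),interpolation=cv2.INTER_CUBIC))
E
```

```text
[ 0.36352702  0.47124065 -0.46419349  1.7379389   0.24695228  0.98562272
 -0.59915829] [ 0.61015607 -0.07142588  0.1772383 ]
dial1_mid ([157.2, 66.5], 0.72, array([0.57864913, 0.05809332, 0.0785    ]))
lid_grip ([151.2, 176.7], 0.56, array([ 0.53742907, -0.01770506,  0.0965    ]))
latch_hook ([159.8, 176.6], 0.42, array([ 0.52400214, -0.02420797,  0.05      ]))
```

View pics/w7.png

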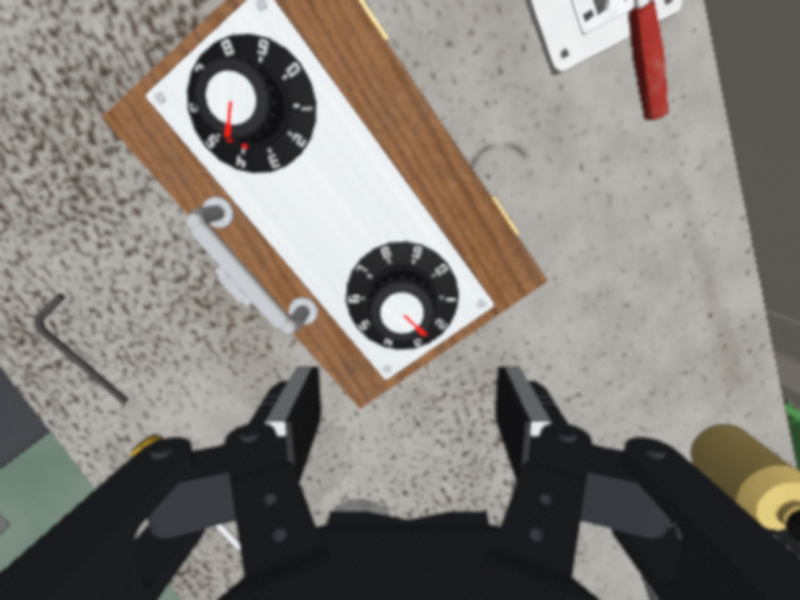

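Dial 2 now reads about 2.7 and dial 1 about 4. The handle is at about (240,265) with the hook peeking out in front. I'll turn to line up across the handle and check the hook from there.

```bash
python3 -c "
from h import *
go([0.5525,-0.0775,0.16],103)"
```

```text
shift [-0.1083 -0.1937  0.0557] turn [-0.0014  0.     -0.4028] yaw now 66.75
```

Request:
apply_moves(rows=[[-0.03,-0.05,0,0,0,-0.1],[-0.06,-0.1,0.03,0,0,-0.2],[-0.09,-0.15,0.055,0,0,-0.3],[-0.108,-0.194,0.055,0,0,-0.403],[-0.108,-0.194,0.055,0,0,-0.403]], claw=0.5)

```text
clock: 14.32
tcp_pos: [0.552, -0.0775, 0.16]
orientation: [-1.955, -2.456, 0.002]
contact_force: [0.8, 0.6, -0.4]
grip_width: 0.0424
gripper_force: 0.0
```

```bash
python3 - <<'E'
from h import *
w=r.grab_frame('wrist'); o=r.get_obs(); print(o['joints'],o['tcp_pos'])
for n,z in [('dial1_mid',.0785),('dial2_mid',.0785),('lid_grip',.0965),('latch_hook',.045)]:
  b=r.landmark_of(w,n); print(n,b and (b[0]['point'],b[0]['conf'],atz(w,b[0]['point'],z)))
O=np.array([.5987,-.0054,0]);ex=np.array([.974,.225,0])
for x,z in [(-.075,.0605),(-.083,.05),(-.083,.0605),(-.0905,.05),(-.0905,.0605)]: print(x,z,proj(w,O+x*ex+[0,0,z]))
u,v=proj(w,O-.08*ex+[0,0,.06]).astype(int);x0,y0=max(0,u-60),max(0,v-50);print(x0,y0)
cv2.imwrite('pics/w8.png',cv2.resize(w['pixels'][y0:y0+100,x0:x0+130,::-1],None,fx=6,fy=6,interpolation=cv2.INTER_CUBIC))
go([.539,-.019,.078],103)
E
```

```text
[ 0.51203999  0.43612206 -0.61383858  1.87258967  0.30758001  0.9297509
 -0.02061408] [ 0.55288033 -0.07742979  0.16040958]
dial1_mid ([338.0, 27.6], 0.9, array([0.5765932 , 0.05957161, 0.0785    ]))
dial2_mid ([324.9, 206.1], 0.96, array([ 0.60626109, -0.07108767,  0.0785    ]))
lid_grip ([258.9, 127.5], 0.8, array([ 0.53726415, -0.01890932,  0.0965    ]))
latch_hook ([227.5, 125.4], 0.64, array([ 0.50982914, -0.02703437,  0.045     ]))
-0.075 0.0605 [244.91694382 125.24979714]
-0.083 0.05 [236.47369714 124.49440606]
-0.083 0.0605 [235.40317228 125.26493015]
-0.0905 0.05 [227.92196425 124.50807644]
-0.0905 0.0605 [226.4857022  125.27911466]
179 75
shift [ 0.24   -0.0058  0.3328] turn [ 0.0001 -0.0001 -0.0007] yaw now 102.93
```

View pics/w8.png

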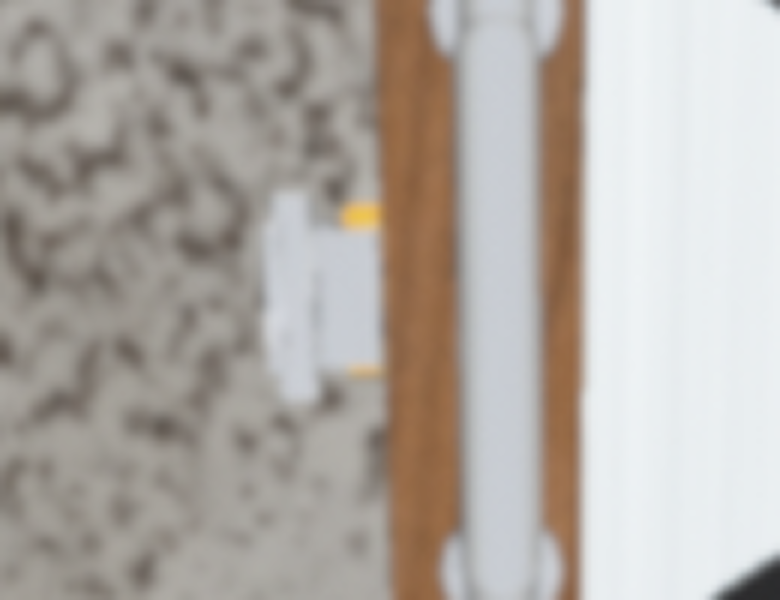

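The hook plate is at about (290,295), standing well off the lid edge (column 385), with the brass keeper exposed. Its landmark matches x = -90.5 mm, so the latch has sprung. Now I'll grasp the handle.

Request:
apply_moves(rows=[[0.12,-0.006,0,0,0,0],[0.24,-0.006,0.05,0,0,0],[0.24,-0.006,0.2,0,0,0],[0.24,-0.006,0.33,0,0,0],[0.24,-0.006,0.33,0,0,0]])

```text
clock: 15.2
tcp_pos: [0.5368, -0.0191, 0.077]
orientation: [-1.953, -2.456, 0.004]
contact_force: [-0.1, 0.0, 1.4]
grip_width: 0.0426
gripper_force: 0.0
```

Request:
apply_moves(rows=[[0,0,0,0,0,0],[0,0,0,0,0,0],[0,0,0,0,0,0],[0,0,0,0,0,0]], claw=0, newtons=30)

```text
clock: 15.7
tcp_pos: [0.5392, -0.0192, 0.0803]
orientation: [1.954, 2.457, 0.002]
contact_force: [-1.4, -0.4, 6.3]
grip_width: 0.0086
gripper_force: 29.5
```

```bash
python3 s.py; python3 - <<'E'
import numpy as np
# bar path in case x,z relative to start, for two axis guesses, in move units: tool y=+case x ; tool z=-z
for ax,az in [(.079,.0525),(.0815,.0605)]:
    v=np.array([-.06-ax,.0965-az]); L=np.hypot(*v); p=np.arctan2(v[1],-v[0])
    for t in np.arange(.1,1.21,.1):
        q=L*np.array([-np.cos(p+t),np.sin(p+t)]); d=(q-v)/.25; print(round(t,1),d.round(3),end=' | ')
    print(L)
from h import *
print(rot(r.get_obs()['orientation'])[:,1])
E
```

```text
15.7 [ 0.539 -0.019  0.08 ] F [-1.419 -0.448  6.289] M [-0.05   0.43   0.081] w 0.008604912683548804 yaw 103.01111824803132 j7 -0.212500195677624 tau [ -0.028 -47.181  -6.03  -19.321   0.136  -0.617  -0.063]
0.1 [0.02  0.055] | 0.2 [0.046 0.107] | 0.3 [0.077 0.156] | 0.4 [0.112 0.203] | 0.5 [0.152 0.245] | 0.6 [0.196 0.283] | 0.7 [0.244 0.317] | 0.8 [0.295 0.345] | 0.9 [0.348 0.369] | 1.0 [0.404 0.387] | 1.1 [0.461 0.399] | 1.2 [0.519 0.406] | 0.14579780519610028
0.1 [0.017 0.056] | 0.2 [0.04 0.11] | 0.3 [0.068 0.161] | 0.4 [0.101 0.209] | 0.5 [0.138 0.254] | 0.6 [0.18  0.294] | 0.7 [0.226 0.331] | 0.8 [0.275 0.362] | 0.9 [0.327 0.389] | 1.0 [0.381 0.41 ] | 1.1 [0.438 0.426] | 1.2 [0.495 0.436] | 0.14600770527612578
[0.97432407 0.2251414  0.00198783]
```

Request:
apply_moves(rows=[[0,0.009,-0.028,0,0,0],[0,0.019,-0.055,0,0,0],[0,0.03,-0.082,0,0,0],[0,0.043,-0.108,0,0,0],[0,0.043,-0.108,0,0,0]])

```text
clock: 16.32
tcp_pos: [0.5534, -0.0157, 0.1071]
orientation: [1.951, 2.455, 0.012]
contact_force: [14.0, 3.4, -12.6]
grip_width: 0.0089
gripper_force: 29.6
```

```bash
python3 s.py
```

```text
16.32 [ 0.553 -0.016  0.107] F [ 13.971   3.356 -12.632] M [ 0.519 -2.596  0.065] w 0.00886310074105315 yaw 103.04309710754067 j7 -0.18622598244116847 tau [  1.631 -55.188  -6.545 -17.5    -0.741   3.89   -0.057]
```

```bash
python3 -c "
import numpy as np
p=.41;L=.147/.25
f=lambda t:L*np.array([-np.cos(p+t)+np.cos(p),np.sin(p+t)-np.sin(p)])
for t in np.arange(.2,1.21,.05): print(round(t,2),(f(t)-[.043,.108]).round(3),(f(t)).round(3))"
```

```text
0.2 [ 0.014 -0.006] [0.057 0.102]
0.25 [0.032 0.018] [0.075 0.126]
0.3 [0.05  0.041] [0.093 0.149]
0.35 [0.07  0.063] [0.113 0.171]
0.4 [0.091 0.083] [0.134 0.191]
0.45 [0.113 0.103] [0.156 0.211]
0.5 [0.135 0.122] [0.178 0.23 ]
0.55 [0.159 0.139] [0.202 0.247]
0.6 [0.184 0.156] [0.227 0.264]
0.65 [0.209 0.171] [0.252 0.279]
0.7 [0.235 0.184] [0.278 0.292]
0.75 [0.261 0.197] [0.304 0.305]
0.8 [0.289 0.208] [0.332 0.316]
0.85 [0.316 0.217] [0.359 0.325]
0.9 [0.345 0.226] [0.388 0.334]
0.95 [0.373 0.233] [0.416 0.341]
1.0 [0.402 0.238] [0.445 0.346]
1.05 [0.431 0.242] [0.474 0.35 ]
1.1 [0.461 0.245] [0.504 0.353]
1.15 [0.49  0.246] [0.533 0.354]
1.2 [0.519 0.245] [0.562 0.353]
```

Request:
apply_moves(rows=[[0,0.016,0,0,0,0],[0,0.032,-0.018,0,0,0],[0,0.05,-0.041,0,0,0],[0,0.07,-0.063,0,0,0],[0,0.091,-0.083,0,0,0]])

```text
clock: 16.95
tcp_pos: [0.5689, -0.0121, 0.1266]
orientation: [-1.953, -2.456, 0.007]
contact_force: [-9.4, -0.7, -0.8]
grip_width: 0.0088
gripper_force: 30.2
```

```bash
python3 s.py
```

```text
16.95 [ 0.569 -0.012  0.127] F [-9.388 -0.735 -0.847] M [-0.221  2.024  0.089] w 0.00876170028930523 yaw 103.01351893987072 j7 -0.17380250468819441 tau [ -0.52  -53.297  -7.792 -28.645   0.678  -3.086  -0.104]
```

```bash
python3 -c "
import numpy as np
p=.38;L=.147/.25
f=lambda t:L*np.array([-np.cos(p+t)+np.cos(p),np.sin(p+t)-np.sin(p)])
for t in np.arange(.4,1.21,.05): print(round(t,2),(f(t)-[.134,.191]).round(3))"
```

```text
0.4 [-0.006  0.004]
0.45 [0.015 0.025]
0.5 [0.037 0.044]
0.55 [0.061 0.062]
0.6 [0.085 0.079]
0.65 [0.109 0.095]
0.7 [0.135 0.109]
0.75 [0.161 0.123]
0.8 [0.188 0.135]
0.85 [0.216 0.145]
0.9 [0.243 0.154]
0.95 [0.272 0.162]
1.0 [0.301 0.168]
1.05 [0.33  0.173]
1.1 [0.359 0.176]
1.15 [0.388 0.178]
1.2 [0.417 0.179]
```

Request:
apply_moves(rows=[[0,0.015,-0.025,0,0,0],[0,0.037,-0.044,0,0,0],[0,0.061,-0.062,0,0,0],[0,0.085,-0.079,0,0,0],[0,0.109,-0.095,0,0,0]])

```text
clock: 17.58
tcp_pos: [0.5975, -0.0052, 0.1506]
orientation: [-1.954, -2.459, 0.001]
contact_force: [-3.1, 1.2, -8.0]
grip_width: 0.0087
gripper_force: 29.2
```

Request:
apply_moves(rows=[[0,0.026,-0.014,0,0,0],[0,0.052,-0.028,0,0,0],[0,0.079,-0.04,0,0,0]])

```text
clock: 17.95
tcp_pos: [0.6168, -0.0006, 0.161]
orientation: [-1.954, -2.459, 0.001]
contact_force: [-5.1, 1.0, -4.9]
grip_width: 0.0089
gripper_force: 29.1
```

```bash
python3 s.py
```

```text
17.95 [ 0.617 -0.001  0.161] F [-5.12   1.047 -4.881] M [0.311 1.279 0.036] w 0.008911989603981102 yaw 103.0378609085284 j7 -0.16159940902203251 tau [  1.452 -59.046  -7.203 -29.197   0.926  -1.615  -0.065]
```

Request:
apply_moves(rows=[[0,0.028,-0.01,0,0,0],[0,0.055,-0.019,0,0,0],[0,0.084,-0.027,0,0,0],[0,0.113,-0.033,0,0,0],[0,0.142,-0.038,0,0,0]])

```text
clock: 18.58
tcp_pos: [0.6521, 0.008, 0.1716]
orientation: [1.954, 2.459, 0.002]
contact_force: [-5.8, 1.2, -0.7]
grip_width: 0.0088
gripper_force: 29.2
```

Request:
apply_moves(rows=[[0,0.029,-0.003,0,0,0],[0,0.058,-0.005,0,0,0],[0,0.058,-0.005,0,0,0],[0,0.058,-0.005,0,0,0]])

```text
clock: 19.08
tcp_pos: [0.6675, 0.0117, 0.1732]
orientation: [1.953, 2.457, 0.007]
contact_force: [-0.9, 4.7, 5.0]
grip_width: 0.0085
gripper_force: 29.9
```

```bash
python3 s.py
```

```text
19.07 [0.667 0.012 0.173] F [-0.854  4.717  5.02 ] M [0.907 0.194 0.037] w 0.00845324915498684 yaw 103.0600147107019 j7 -0.16424019476762527 tau [  2.887 -57.258  -5.015 -24.237   1.17    0.215  -0.058]
```

Request:
apply_moves(rows=[[0,0,0,0,0,0],[0,0,0,0,0,0],[0,0,0,0,0,0]], claw=0.22)

```text
clock: 19.45
tcp_pos: [0.6655, 0.0092, 0.1708]
orientation: [1.956, 2.458, -0.001]
contact_force: [-0.4, -0.4, -0.0]
grip_width: 0.0185
gripper_force: 0.0
```

Request:
apply_moves(rows=[[0,0,-0.1,0,0,0],[0,0,-0.25,0,0,0],[0,0,-0.45,0,0,0],[0,0,-0.6,0,0,0],[0,0,-0.6,0,0,0]])

```text
clock: 20.08
tcp_pos: [0.6672, 0.0104, 0.325]
orientation: [1.953, 2.455, 0.007]
contact_force: [-0.3, 1.1, -0.5]
grip_width: 0.0188
gripper_force: 0.0
```

```bash
python3 s.py; python3 - <<'E'
from h import *
s=r.grab_frame('scene');w=r.grab_frame('wrist')
for n in ('lid_grip','dial1_mid'):
  a=r.landmark_of(s,n);b=r.landmark_of(w,n);print(n,a[:1],b[:1],tri([(s,a[0]['point']),(w,b[0]['point'])]) if a and b else '')
save(s,'s9')
E
```

```text
20.07 [0.667 0.01  0.325] F [-0.346  1.14  -0.471] M [0.079 0.003 0.027] w 0.018798553161707043 yaw 102.9908732866998 j7 -0.0960600947370971 tau [  0.347 -58.062  -7.22  -30.411  -0.018   0.295   0.064]
lid_grip [{'point': [228.6, 149.8], 'conf': 0.91}] [{'point': [262.4, 152.8], 'conf': 0.69}] [0.655369   0.03089849 0.19507682]
dial1_mid [{'point': [206.0, 183.1], 'conf': 0.38}] [{'point': [266.0, 111.6], 'conf': 0.59}] [0.65892084 0.08122457 0.1236168 ]
```

View pics/s9.png

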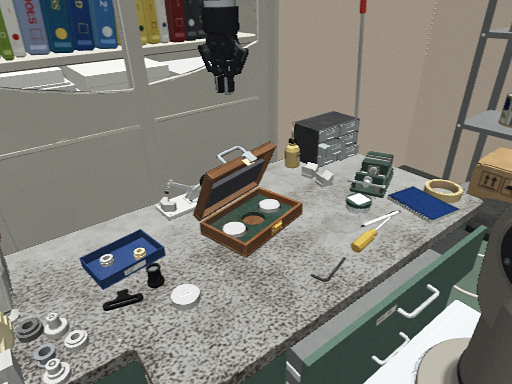

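The lid stands open with its handle at about (235,153), well past 60°. The gripper at (225,60) is clear, and the loupe, block and tin look undisturbed. I'll hand in now.

```bash
python3 -c "
from bench import r
print(r.hand_in())"
```

```text
the job is handed in; nothing more can be done
None
```

The case is open and handed in at about 20 s of the 72 s allowed: dial 1 is at 4, dial 2 stopped at about 2.7 when the latch sprung, the lid stands at roughly 67°, the arm is clear, and the loupe, block and tin look undisturbed (the hand-in returned no verdict).

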